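Bolt the filings box shut

ROBOT

A 6-joint arm with a two-finger parallel gripper is mounted at the origin on the work surface. World frame = base frame: x ahead of the robot, y to its left, z up, the work surface at z = 0. Lengths are in mm, angles in rad, forces in N, time in s.
With the tool pointing down it reaches from about 350 to 850 mm from the base axis. Payload 8.1 kg.
Tool frame: the origin (TCP) lies on the centre line of the jaws, within the pads' length; the fingertips stand ahead of it and the grasp point (between the pads) lies 2 mm behind it (manip.finger_overhang is the z of the fingertips in the tool frame, in mm); z points along the fingers, y is the direction in which the jaws open and shut (so a half turn about z gives the same grasp; the last joint's range is limited). The gripper opens to 93 mm and grips with 3 to 60 N. Pads are 15 mm wide; open, the fingers measure 128 mm over their backs; the gripper's body (75 mm by 188 mm) begins 65 mm behind the grasp point.
Start: joints at [-1.367, 0.13, 1.488, -0, 1.523, -0.085], TCP at [170.901, -575.15, 235.635] pointing down, gripper open.
Joint ranges: [-2.96, 2.96], [-0.89, 2.26], [0.02, 2.5], [-1.34, 4.48], [0, 2.73], [-2.66, 2.66]. Speed limits (rad/s): [2.39, 2.39, 2.79, 3.14, 3.14, 3.14].

INTERFACE

Orientations are given as a unit quaternion [x, y, z, w].
In Python, from plant import manip gives the robot as it stands. The module is installed in compiled form; this text tells all that it offers. Calls block until the motion is done:
- manip.reach(position, orientation): joint-space move of the TCP to a pose.
- manip.line_to(position, rate=150, orientation=None): straight line of the TCP; orientation=None keeps the orientation; rate is the mean speed in mm/s.
- manip.move_j(angles): joint-space move.
- manip.move_gripper(opening): finger opening in mm; the grip force is fixed at half the most; returns when the fingers have stopped.
- manip.wait(seconds).
- manip.inverse_kinematics(position, orientation): joint angles nearest the present ones, or None.
- manip.capture(name): name is "scene" or "top"; returns the picture (400x640x3 uint8, blue, green, red); there is no depth.
- manip.camera_params(name): a dict with "camera_matrix" (3x3 intrinsics, pixels), "R" (3x3) and "t" (3): a world point X has camera coordinates R X + t. Camera axes: x right, y down, z forward; pixel columns grow to the right and rows downward; lengths in mm; the calibration is good to about 2 mm. A picture is of the moment at which its call begins. camera_params takes no time and is no camera call.
A pose or a line that the arm cannot do raises manip.PlanningError and nothing moves.
- manip.finish_job(): hands the job in, once; it reports no verdict.
Readings, each from a call of its own:
- manip.current_time_s(): time.
- manip.current_joints(): joint angles.
- manip.current_qd(): joint speeds.
- manip.current_tau(): joint torques, N m.
- manip.current_ee_pos(): TCP position.
- manip.current_orientation(): TCP orientation.
- manip.current_force(): force on the tool from outside, world axes, zero at the start.
- manip.current_moment(): the same for the moment, N m.
- manip.current_grip_width(): finger opening in mm.
Only numpy, scipy, OpenCV 4.12 (cv2) and the standard library are available. Lean on these libraries where they do the work, as an engineer would, in place of code of your own. Each camera call takes 0.05 s, during which the arm holds its last target.

TASK

Shut the lid of the gold-filings box and shoot its slide bolt fully home into the keeper. The lid rides high on a springy rubber seal and the keeper's plate is clamped at no exact height, so bear down on the lid little by little, with a light push on the bolt, until you feel it slip in. Never slam the lid or crush it onto its rim, never ram the bolt against the keeper, and leave everything else on the bench where it is.

Things in the scene. Friction and masses are not known exactly. Their poses are not given: they have to be found in the camera images.
- box: Wooden box for gold filings, fixed to the bench: 200 (x) by 310 (y) mm, 82 high. Origin: centre of its underside. Its right part, y from -155 to -78 mm in its frame, is a fixed deck with its top at z = 82 mm; the opening and the lid are to the left of it. Its yaw differs from start to start.
- lid (a joint): Angle of the plywood lid (200 by 216 by 12 mm, 0.45 kg with its bolt): 0 = fully home on the rim, its top flush with the deck; grows as it opens. It hinges about the box's x axis at y = +149, z = +76 mm of the box frame; its free edge, 224 mm from the hinge, rises on the right. Counterbalanced, stiff hinge: it stays where it is left; about 2 N at the free edge moves it.
- lid_edge (a point): Bare spot on top of the lid near its free edge, good to push on: 195 mm from the hinge, 55 mm from the bolt's line towards the box's +x. Its z axis is normal to the lid.
- bolt (a joint): Travel of the slide bolt on the lid, m: 0 = drawn back, 0.036 = fully home at its stop; grows towards the box's -y. Starts at 0 to 0.008; rubs with about 3.5 N and stays where left; 30 N against the keeper bends it. Steel rod 10 mm in diameter, 130 long, flat-ended, in two staples on the lid's middle line (box x = 0); axis 10 mm over the lid's top, staples up to 18.5 mm over it.
- knob (a point): Centre of the bolt's upright round knob, 16 mm in diameter, 28 mm tall: it reaches from 20 to 48 mm over the lid's top when the lid is shut. It moves with the bolt. It stands 84 mm behind the tip. There is 25 mm and more of free room round it above the staples.
- bolt_tip (a point): End of the bolt's tip, on its axis.
- keeper_mouth (a point): Point on the deck side: the line of the bolt's axis with the lid fully home, at the entry face of the keeper. The striker's opening (14 wide, 13 high, 16 mm through towards the box's -y) lies with its middle straight above this point, 0.5 to 10.5 mm higher; by how much is not known. The tip reaches the face after 12 mm of travel; at full travel it stands 8 mm out on the far side.
- keeper: Adjustable steel keeper on the deck opposite the bolt: fixed bracket, 58 by 16 mm at its foot, cheeks 36 mm high, origin at the centre of its underside; between the cheeks a slotted striker plate, clamped at any height. Riding on the seal, the bolt's tip (flat end) is too high and meets the plate's solid face; it goes in only within 1.5 mm of the opening's middle height, too low is as bad.
- rim: Wooden rim under the lid's free edge, where the lid bottoms; 176 by 10 mm, 60 high. Origin: its centre, 30 mm under its top. Beside it, 212 mm from the hinge, a springy rubber seal stands 15 mm over it: left alone, a shut lid rides at about 0.055 to 0.07 rad. It gives about 0.5 N per mm at the seal (8 N when the lid bottoms), so the knob needs 3 to 13 N down; 30 N on the rim bruises it.
- grain_tin: Bystander: small aluminium tin, 34 mm in diameter, 32 high, on the deck beside the keeper (box +x side). Origin: centre of its underside.
- bur_block: Bystander: wooden block 36 by 50 by 20 mm with burs standing in it, on the deck beside the keeper (box -x side). Origin: centre of its underside.
- pliers: Bystander: pliers 150 mm long, red grips, lying right of the box.
- mug: Bystander: white mug, 80 mm wide, 85 high.
- drink: Bystander: amber bottle, 62 mm wide, 190 high.
- hammer: Bystander: hammer 240 mm long, lying left of the box.
- mandrel: Bystander: ring mandrel, tapered steel on a wooden grip, 290 mm long, lying left of the box.
- flux_jar: Bystander: green jar, 56 mm wide, 65 high.

How it is judged:
By the outcome, as a careful person would: the job done as asked, in the order asked, and still so for the second after the job is handed in, with the robot touching nothing.
It also fails if it takes over 72 s, if anything falls off the work surface, if the arm or the gripper's body presses on something with over 40 N, if the wrist force passes 120 N, or if a joint passes its speed limit or range.

## Working session

There is one attempt and no reset: what is moved stays moved. The work goes in short steps, each a Python script; the robot and the scene stay as the last script left them, time stands still between calls to the robot, and variables do not carry over. Pictures are saved under pics/ and viewed, and the job is handed in when it is done.

```bash
mkdir -p pics
python3 - <<'E'
from plant import manip
import cv2,numpy as np
for n in("scene","top"):
    im=manip.capture(n); cv2.imwrite(f"pics/{n}0.png",im)
    p=manip.camera_params(n); print(n,p["camera_matrix"],p["R"],p["t"], -np.array(p["R"]).T@np.array(p["t"]))
print(manip.finger_overhang,manip.current_time_s(),manip.current_orientation(),manip.current_force(),manip.current_grip_width())
E
```

```text
scene [[487.61380055   0.         318.91749876]
 [  0.         487.61380055 194.75212584]
 [  0.           0.           1.        ]] [[ 8.71936802e-01  4.89618437e-01  9.19531187e-06]
 [ 3.91395724e-01 -6.97005638e-01 -6.00826538e-01]
 [-2.94169341e-01  5.23886369e-01 -7.99379429e-01]] [-492.90256628 -131.69065319 1516.73416685] [ 927.49973622 -645.05129892 1133.32738515]
top [[439.58286129   0.         318.50203618]
 [  0.         439.58286129 199.66583705]
 [  0.           0.           1.        ]] [[ 0.00538637 -0.99988836 -0.01393736]
 [-0.99844704 -0.00460474 -0.05551848]
 [ 0.0554481   0.01421475 -0.99836038]] [  29.25550093  563.26223905 1331.31085925] [ 488.41127382   12.92165545 1360.80722244]
17.0 0.1 [ 9.89590836e-01  1.43907055e-01 -5.37275587e-05 -8.56960260e-04] [-0.37891952  0.68657189 -0.89874559] 92.86236222355096
```

View pics/scene0.png

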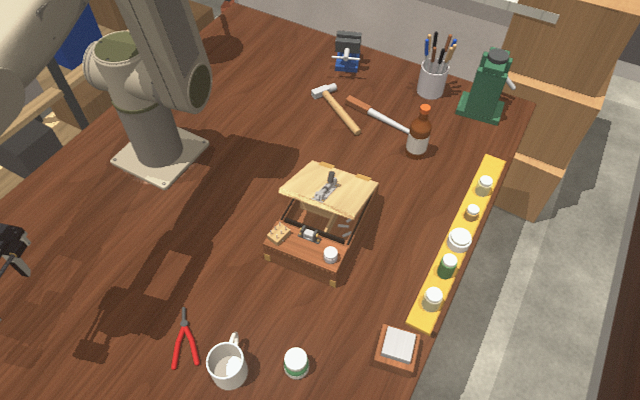

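View pics/top0.png

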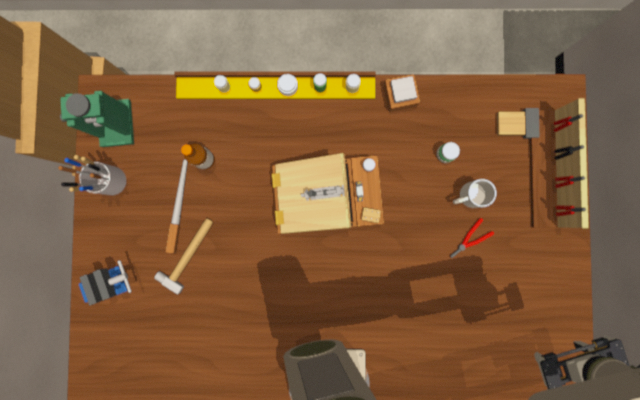

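The scene view shows the box at about (320,225) with its lid partly open. The top view shows the lid at (312,193) and the deck with keeper, tin and block at (367,190). I'll zoom in on both.

Run:
```python
import cv2
a=cv2.imread("pics/top0.png")[140:245,260:395];cv2.imwrite("pics/t0z.png",cv2.resize(a,None,fx=5.5,fy=5.5,interpolation=cv2.INTER_CUBIC))
a=cv2.imread("pics/scene0.png")[155:290,255:390];cv2.imwrite("pics/s0z.png",cv2.resize(a,None,fx=4.4,fy=4.4,interpolation=cv2.INTER_CUBIC))
```

```text
(no output)
```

View pics/t0z.png

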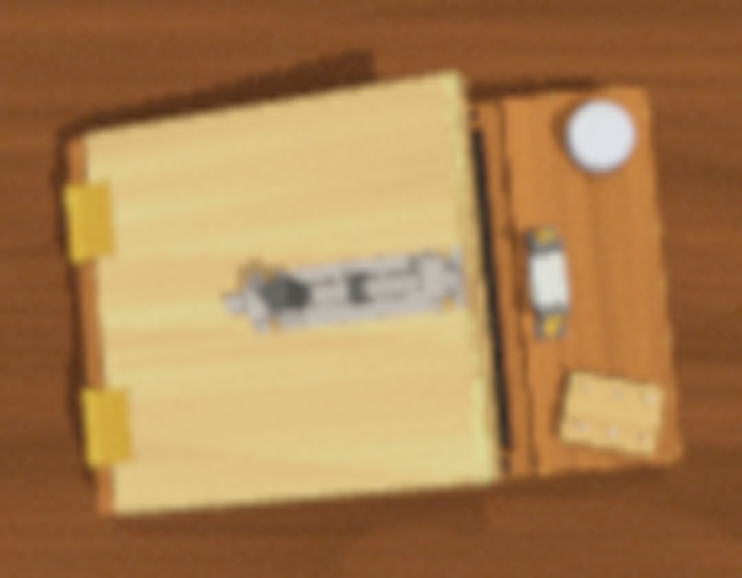

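View pics/s0z.png

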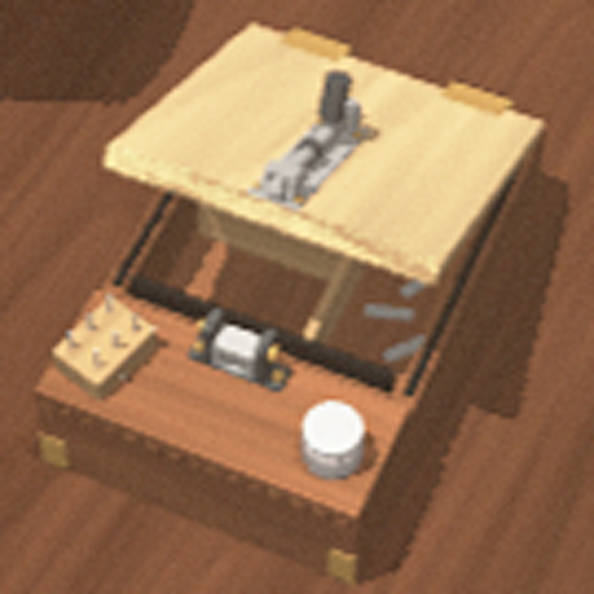

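In the zooms, the deck's right corners in top are at about (650,88) and (683,458). The lid's free corners are at (460,72) and (497,483) in top, and (437,280) and (105,160) in scene. The knob is dark, with the keeper and its white striker plate opposite. I'll cast rays through these points and triangulate.

```bash
cat > h.py <<'E'
import numpy as np,cv2
from plant import manip
C={n:manip.camera_params(n) for n in("scene","top")}
def ray(n,uv):
    p=C[n];K=np.array(p["camera_matrix"]);R=np.array(p["R"]);t=np.array(p["t"])
    d=R.T@np.linalg.inv(K)@np.array([uv[0],uv[1],1.]);return -R.T@t,d/np.linalg.norm(d)
def plane(n,uv,z):
    o,d=ray(n,uv);return o+d*(z-o[2])/d[2]
def tri(a,b):
    o1,d1=ray("scene",a);o2,d2=ray("top",b)
    s=np.linalg.lstsq(np.c_[d1,-d2],o2-o1,rcond=None)[0]
    p,q=o1+s[0]*d1,o2+s[1]*d2
    return (p+q)/2,np.linalg.norm(p-q)
def proj(n,X):
    p=C[n];c=np.array(p["camera_matrix"])@(np.array(p["R"])@X+np.array(p["t"]));return c[:2]/c[2]
E
python3 - <<'E'
from h import *
np.set_printoptions(precision=1,suppress=True)
T=lambda u,v:((u+.5)/5.5-.5+260,(v+.5)/5.5-.5+140)
S=lambda u,v:((u+.5)/4.4-.5+255,(v+.5)/4.4-.5+155)
for n,a,b in [("deck+x-y",(357,517),(649,88)),("deck-x-y",(38,398),(683,458)),("lid+x",(438,278),(460,72)),("lid-x",(105,158),(497,483)),
 ("hingecorner+x",(543,122),(85,133)),("hingecorner-x",(252,25),(113,514)),("knobtop",(338,76),(293,294)),("tin",(332,428),(600,136))]:
    print(n,*tri(S(*a),T(*b)))
for n,b,z in [("deck+x",(649,88),82),("deck-x",(683,458),82),("tin",(600,136),114),("keeper+x",(545,235),100),("keeper-x",(552,333),100),("plate",(548,280),110)]: print(n,plane("top",T(*b),z))
for n,b,z in [("deck+x",(357,517),82),("deck-x",(38,398),82)]: print(n,plane("scene",S(*b),z))
E
```

```text
deck+x-y [ 689.8 -140.5   83.1] 1.4904926524650286
deck-x-y [ 493.3 -159.1   75.8] 0.9175785063253586
lid+x [681.9 -36.7 176.8] 0.4072305560082931
lid-x [480.5 -54.8 174.8] 1.3823173224060161
hingecorner+x [663.  158.2  85.9] 1.5213428448689543
hingecorner-x [462.  142.4  80.2] 0.5611262145011965
knobtop [572.7  45.8 195.3] 4.663421054295933
tin [ 659.4 -112.2  111.3] 0.46018127910160495
deck+x [ 689.3 -141.    82. ]
deck-x [ 492.9 -158.5   82. ]
tin [ 659.2 -111.8  114. ]
keeper+x [608.9 -84.4 100. ]
keeper-x [557.6 -88.1 100. ]
plate [584.6 -85.2 110. ]
deck+x [ 690.2 -139.5   82. ]
deck-x [ 496.3 -161.6   82. ]
```

Yaw is about 0.09 rad, the box centre is about (577,4) and the lid angle about 0.43 rad. The heights and sizes agree within about 2 mm. Next I'll close the lid slowly with shut fingertips at lid_edge, following its arc and watching the force.

```bash
cat >> h.py <<'E'
yaw=0.09; B=np.array([576.8,4.2,0]); ex=np.array([np.cos(yaw),np.sin(yaw),0]); ey=np.array([-np.sin(yaw),np.cos(yaw),0]); ez=np.array([0,0,1.])
def W(x,y,z): return B+x*ex+y*ey+z*ez
def toB(X): d=np.asarray(X)-B; return np.array([d@ex,d@ey,d[2]])
def FB(): 
    f=np.mean([manip.current_force() for _ in range(5)],0); return np.array([f@ex,f@ey,f[2]])
def Q(a): return np.array([np.cos(a/2),np.sin(a/2),0,0])
def edge(th,r=195,x=55,h=6): return W(x,149-(r*np.cos(th)-h*np.sin(th)),76+r*np.sin(th)+h*np.cos(th))
E
python3 - <<'E'
from h import *
np.set_printoptions(precision=3,suppress=True)
up=[0,0,17]
for a in (np.pi/2+yaw,yaw-np.pi/2):
    print(a,[manip.inverse_kinematics(edge(t)+up,Q(a)) for t in (.8,.43,0.05)])
    print(manip.inverse_kinematics(W(0,0,140),Q(a)))
E
```

```text
1.6607963267948966 [array([-0.039,  0.212,  1.395, -0.   ,  1.535, -0.129]), array([-0.107,  0.252,  1.454, -0.   ,  1.436, -0.197]), array([-0.137,  0.316,  1.51 , -0.   ,  1.315, -0.227])]
[-0.082  0.133  1.663 -0.     1.346 -0.172]
-1.4807963267948965 [None, None, None]
None
```

```bash
echo 'qd=Q(np.pi/2+yaw)' >> h.py
python3 - <<'E'
from h import *
np.set_printoptions(precision=2,suppress=True)
up=np.array([0,0,17.])
manip.reach(edge(.43)+up+[0,0,90],qd)
print(manip.current_time_s(),manip.current_ee_pos())
manip.move_gripper(0)
print(manip.current_time_s(),manip.current_grip_width())
manip.line_to(edge(.43)+up+[0,0,20],rate=80)
f0=FB();print("f0",f0,manip.current_time_s())
for th in np.arange(.5,.39,-.02):
    manip.line_to(edge(th)+up,rate=25)
    f=FB();print(round(th,2),f-f0,manip.current_time_s())
    if (f-f0)[2]>1.0: break
np.save("f0.npy",f0)
cv2.imwrite("pics/top1.png",manip.capture("top"));cv2.imwrite("pics/s1.png",manip.capture("scene")[130:310,230:430])
E
```

```text
2.675 [633.82 -17.53 269.68]
4.125 0.3511581930028744
f0 [-0.85  0.33  0.78] 5.15
0.5 [ 0.75 -1.26 -0.62] 5.7083
0.48 [ 1.6  -0.88 -0.91] 6.0167
0.46 [ 0.28 -0.03 -1.13] 6.325
0.44 [ 0.9  -0.06 -0.88] 6.6333
0.42 [ 0.1  -0.66 -1.16] 6.9417
0.4 [ 0.95 -0.03 -1.48] 7.25
```

View pics/s1.png

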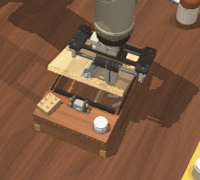

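Fingers are just at the lid's surface at (110,75) in the crop, with no clear contact force yet. Continuing down the arc.

Run:
```python
from h import *
np.set_printoptions(precision=2,suppress=True)
up=np.array([0,0,17.]);f0=np.load("f0.npy")
for th in list(np.arange(.36,.11,-.06))+[.1,.09,.08,.07,.06,.05]:
    manip.line_to(edge(th)+up,rate=30 if th>.11 else 12)
    f=FB()-f0;print(round(th,2),f,manip.current_ee_pos()-edge(th)-up,manip.current_time_s())
    if f[2]>6: break
cv2.imwrite("pics/s2.png",cv2.resize(manip.capture("scene")[150:290,250:400],None,fx=4,fy=4))
```

```text
0.36 [ 0.12 -0.83 -0.94] [-0.23 -0.1  -0.43] 7.7583
0.3 [ 0.52  0.09 -1.04] [-0.17 -0.06 -0.28] 8.3
0.24 [ 0.12  0.5  -0.91] [-0.17 -0.04 -0.29] 8.8417
0.18 [ 1.35 -0.96 -0.49] [-0.19 -0.03 -0.32] 9.3833
0.12 [ 0.83 -0.26 -1.48] [-0.23 -0.01 -0.32] 9.925
0.1 [ 1.13 -0.47 -0.56] [-0.09 -0.   -0.08] 10.4
0.09 [ 1.09 -1.2  -0.35] [-0.08 -0.01 -0.15] 10.7167
0.08 [ 0.78 -0.6  -0.84] [-0.06 -0.   -0.13] 11.0333
0.07 [ 0.78  0.39 -1.33] [-0.03 -0.03 -0.08] 11.35
0.06 [ 1.31  0.36 -0.53] [ 0.02  0.   -0.06] 11.6667
0.05 [ 0.75 -0.26  0.13] [ 0.03 -0.   -0.03] 11.9833
```

View pics/s2.png

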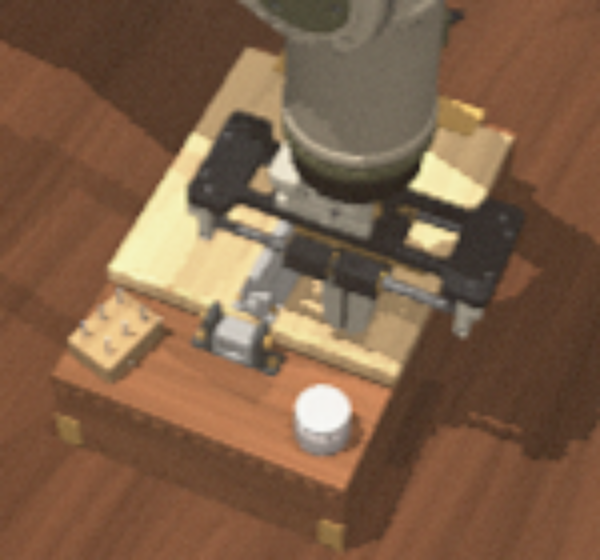

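The lid is now down and riding on the seal, with the fingers resting on it at (345,300). I'll back off towards the robot, open the fingers, and look at the knob.

Run:
```python
from h import *
np.set_printoptions(precision=2,suppress=True)
p=manip.current_ee_pos()
manip.line_to(p+[0,0,80],rate=200)
manip.reach(W(-190,0,210),qd)
manip.move_gripper(44)
print(manip.current_time_s(),manip.current_grip_width())
for n in("scene","top"): cv2.imwrite(f"pics/{n}3.png",manip.capture(n))
a=cv2.imread("pics/top3.png")[140:245,260:395];cv2.imwrite("pics/t3z.png",cv2.resize(a,None,fx=5.5,fy=5.5,interpolation=cv2.INTER_CUBIC))
a=cv2.imread("pics/scene3.png")[165:285,265:385];cv2.imwrite("pics/s3z.png",cv2.resize(a,None,fx=5,fy=5,interpolation=cv2.INTER_CUBIC))
```

```text
14.4333 44.278813917961976
```

View pics/t3z.png

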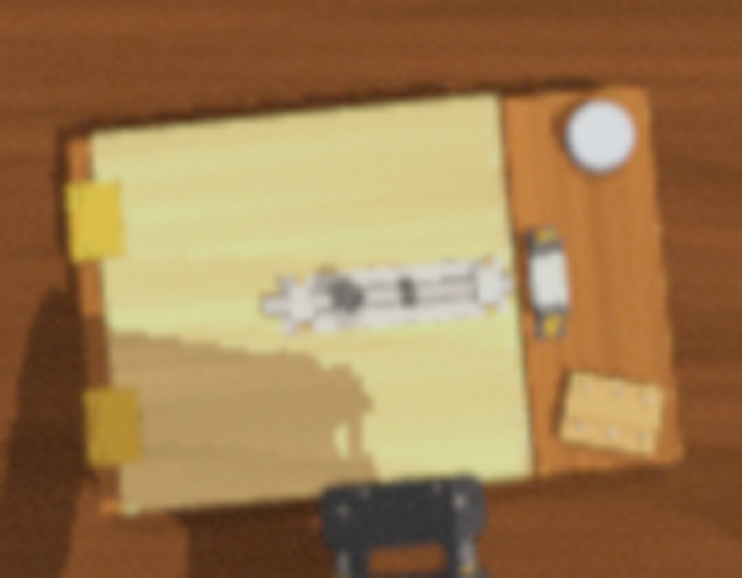

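View pics/s3z.png

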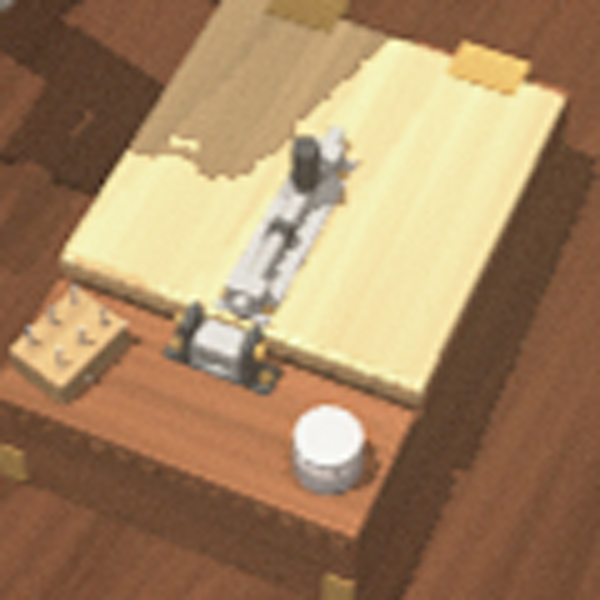

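The lid is nearly flush. The knob's top is at about (348,294) in the top zoom and (306,145) in the scene zoom. Triangulating it.

Run:
```python
from h import *
np.set_printoptions(precision=1,suppress=True)
T=lambda u,v:((u+.5)/5.5-.5+260,(v+.5)/5.5-.5+140)
S=lambda u,v:((u+.5)/5-.5+265,(v+.5)/5-.5+165)
for n,a,b in [("knobtop",(306,143),(348,293)),("lid+x",(420,391),(498,95)),("lid-x",(63,257),(533,474)),("tin",(330,436),(600,136))]:
    X,g=tri(S(*a),T(*b));print(n,X,g,toB(X))
print(toB(plane("top",T(348,293),137)),toB(plane("scene",S(306,143),137)))
print("bolt line",toB(plane("top",T(262,306),100)),toB(plane("top",T(490,285),100)),"keeper",toB(plane("top",T(548,282),112)))
# dark blob
for n in("top","scene"):
    im=cv2.imread(f"pics/{n}3.png");g=im.max(2)
    X=proj(n,W(0,10,125)).astype(int);x,y=X;sub=g[y-9:y+10,x-9:x+10];print(n,X);print(sub)
```

```text
knobtop [575.2  18.3 140.9] 0.014636044840662462 [ -0.4  14.2 140.9]
lid+x [683.  -59.9  97.3] 0.17897958687377594 [100.1 -73.4  97.3]
lid-x [484.8 -78.   96. ] 1.6969805595607526 [-99.  -73.6  96. ]
tin [ 659.9 -111.8  111.5] 0.8340966366299943 [  72.3 -123.   111.5]
[ -0.1  14.1 137. ] [ -1.5  16.9 137. ]
bolt line [ -0.4  59.4 100. ] [  0.4 -60.2 100. ] keeper [ -1.5 -89.5 112. ]
top [324 193]
[[216 216 216 215 216 216 216 216 215 215 216 215 215 215 216 216 215 216
  216]
 [216 216 215 216 215 217 216 216 216 216 216 215 216 216 216 216 215 216
  216]
 [216 216 215 216 215 215 215 216 216 216 216 216 216 216 216 215 216 216
  215]
 [216 216 215 213 211 212 215 217 215 215 217 216 213 215 216 216 213 214
  214]
 [216 215 208 196 192 196 208 214 215 216 216 213 209 213 215 215 209 207
  208]
 [215 210 195 180 175 178 191 203 208 213 215 215 213 214 215 215 211 205
  203]
 [211 206 183 172 168 165 166 169 181 203 210 213 210 210 209 210 206 186
  166]
 [207 202 179 166 160 145 136 133 145 172 191 200 193 189 190 195 188 158
  124]
 [208 194 176 167 151 129 119 118 124 135 154 177 18
[... 1695 characters left out ...]
 129  84  89  85  81  91 125 135 135 141 160
  173]
 [245 245 244 244 246 248 212 113  82  87  86  84  94 113 134 149 152 169
  204]
 [246 244 245 244 247 232 203 142  79  86  85  78  97 135 152 157 152 194
  237]
 [244 244 245 245 240 222 206 174 110  85  83  85 127 159 156 153 154 172
  235]
 [244 245 244 247 229 209 202 198 154 121 119 120 144 158 156 156 149 162
  234]
 [244 244 246 243 232 214 199 219 228 211 161 140 157 155 155 156 155 165
  231]
 [244 245 245 238 228 225 219 226 233 209 152 144 153 151 154 152 165 176
  229]
 [244 246 240 232 229 219 220 227 219 172 142 150 151 200 203 201 233 241
  243]
 [245 245 239 232 223 221 230 230 199 142 136 198 220 227 205 225 246 246
  246]]
```

The knob is at box (-0.4, 14, top 140) mm, the lid at about 0.063 rad, and bolt travel at about 3 mm, all consistent with the stated geometry. Next I'll grip the knob with the jaws across the bolt (box x), so that it can still pivot with the lid.

Run:
```python
from h import *
np.set_printoptions(precision=2,suppress=True)
manip.reach(W(-0.3,13.6,190),qd)
manip.wait(.2)
f=[]
for _ in range(6): f.append(FB()); manip.wait(.03)
f0=np.mean(f,0);np.save("f0.npy",f0);print("f0",f0,np.std(f,0))
manip.line_to(W(-0.3,13.6,131),rate=60)
print(FB()-f0,manip.current_time_s())
manip.move_gripper(0)
for _ in range(4): print(FB()-f0); manip.wait(.03)
print(manip.current_grip_width(),toB(manip.current_ee_pos()),manip.current_time_s())
cv2.imwrite("pics/s4.png",cv2.resize(manip.capture("scene")[150:290,250:400],None,fx=4,fy=4))
```

```text
f0 [0.37 0.12 0.19] [0.38 0.41 0.45]
[ 0.    0.46 -0.14] 16.85
[-9.24 -1.76  3.34]
[-8.5  -0.52  3.13]
[-8.27 -0.26  3.43]
[-7.15 -1.58  3.71]
14.96931430750237 [ -2.08  13.45 130.45] 17.5583
```

View pics/s4.png

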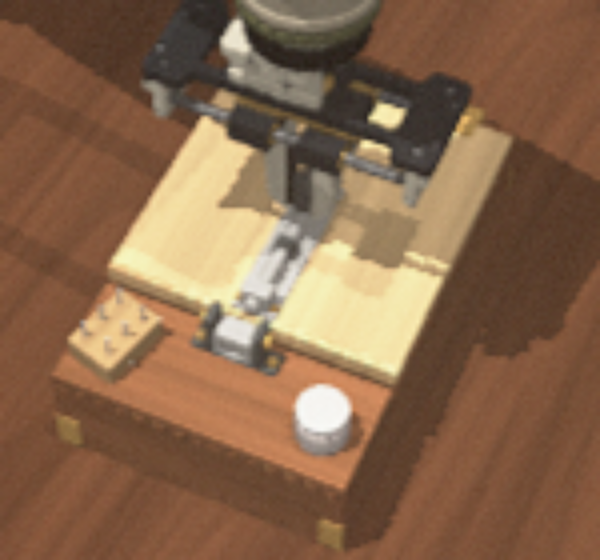

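The grip is good. The knob really sits at x of about -2 mm: the arm yielded 1.8 mm at 8 N, about 4.5 N/mm. I'll recentre there, then push the bolt lightly up to the keeper with force feedback.

Run:
```python
from h import *
np.set_printoptions(precision=2,suppress=True)
f0=np.load("f0.npy")
x=-2.3;y=13.45;z=131.0
manip.line_to(W(x,y,z),rate=8)
manip.wait(.1);print(FB()-f0,toB(manip.current_ee_pos()))
hi=0
while y>-5:
    y-=0.6
    manip.line_to(W(x,y,z),rate=8)
    f=FB()-f0;print(round(y,2),f,toB(manip.current_ee_pos()),round(manip.current_time_s(),2))
    if f[1]>10: break
    if f[1]>7.5:
        hi+=1
        if hi==2:break
    else: hi=0
np.save("cmd.npy",[x,y,z])
```

```text
[-2.21  1.8   0.33] [ -2.31  13.57 131.02]
12.85 [-2.06  3.63  0.53] [ -2.32  13.23 131.02] 18.36
12.25 [-1.78  3.9   1.19] [ -2.31  12.39 131.04] 18.61
11.65 [-1.95  4.63  2.48] [ -2.31  11.6  131.03] 18.86
11.05 [-2.18  2.68  1.35] [ -2.28  10.96 131.04] 19.11
10.45 [-2.91  3.11  1.95] [ -2.31  10.37 131.02] 19.36
9.85 [-2.91  2.86  2.28] [ -2.29   9.79 131.01] 19.61
9.25 [-2.65  2.5   1.56] [ -2.28   9.21 131.01] 19.86
8.65 [-1.84  3.94  2.93] [ -2.31   8.57 131.01] 20.11
8.05 [-3.15  2.53  1.34] [ -2.3    8.   131.02] 20.36
7.45 [-1.47  2.46  2.23] [ -2.29   7.39 131.01] 20.61
6.85 [-2.26  2.36  2.6 ] [ -2.32   6.78 130.99] 20.86
6.25 [-1.15  2.73  2.38] [ -2.28   6.2  131.03] 21.11
5.65 [-2.11  2.37  1.82] [ -2.27   5.58 131.04] 21.36
5.05 [-2.15  3.65  1.8 ] [ -2.28   5.   131.02] 21.61
4.45 [-1.13  3.79  2.74] [ -2.27   4.39 131.02] 21.86
3.85 [-1.78  2.92  1.95] [ -2.29   3.79 131.01] 22.11
3.25 [-1.53  3.36  2.7 ] [ -2.26   3.2  131.01] 22.36
2.65 [-0.97  2.37  2.65] [ -2.29   2.6  131.  ] 22.61
2.05 [-1.26  3.39  2.18] [ -2.28   1.97 131.01] 22.86
1.45 [-1.83  4.77  2.09] [ -2.28   1.62 131.02] 23.11
0.85 [-1.75  6.84  2.33] [ -2.28   1.49 131.01] 23.36
0.25 [-2.14  9.12  2.73] [ -2.26   1.43 131.02] 23.61
-0.35 [-1.62 11.17  3.19] [ -2.29   1.34 131.  ] 23.86
```

The tip met the plate after 12 mm, as stated, and stopped under the light push. Now I'll bear down in small steps, holding the bolt push at about 8–9 N (rubbing included).

Run:
```python
from h import *
np.set_printoptions(precision=2,suppress=True)
f0=np.load("f0.npy");x,y,z=np.load("cmd.npy")
y+=.6
pa=1.4
for i in range(40):
    z-=0.35
    manip.line_to(W(x,y,z),rate=8)
    f=FB()-f0;p=toB(manip.current_ee_pos())
    print(round(y,2),round(z,2),f,p,round(manip.current_time_s(),2))
    if f[2]>19: print("down limit");break
    if f[1]<5.5 and p[1]<pa-1.0 : print("slip?");break
    y-=np.clip((8.5-f[1])/3.7*0.6,-.6,.5)
np.save("cmd.npy",[x,y,z])
```

```text
0.25 130.65 [-2.1   8.2   5.55] [ -2.28   1.4  130.93] 24.11
0.2 130.3 [-4.37  8.95  6.4 ] [ -2.22   1.37 130.93] 24.36
0.28 129.95 [-4.75  8.59  9.27] [ -2.21   1.39 130.87] 24.61
0.29 129.6 [-5.43  9.06  9.78] [ -2.16   1.37 130.75] 24.86
0.38 129.25 [-6.15  9.33 11.95] [ -2.15   1.3  130.53] 25.11
0.52 128.9 [-7.15  7.45 11.45] [ -2.16   1.31 130.29] 25.36
0.35 128.55 [-6.66  8.19 14.35] [ -2.16   1.21 130.03] 25.61
0.3 128.2 [-7.64  8.97 14.02] [ -2.13   1.18 129.79] 25.86
0.37 127.85 [-7.11  8.62 14.7 ] [ -2.12   1.17 129.53] 26.11
0.39 127.5 [-7.92  7.71 14.59] [ -2.09   1.09 129.25] 26.36
0.26 127.15 [-8.07  8.07 14.96] [ -2.11   1.04 128.97] 26.61
0.19 126.8 [-8.79  8.21 15.68] [ -2.1    0.95 128.69] 26.86
0.15 126.45 [-8.4   7.64 15.81] [ -2.07   0.91 128.46] 27.11
0.01 126.1 [-8.72  8.19 16.54] [ -2.1    0.84 128.1 ] 27.36
-0.04 125.75 [-8.87  7.86 16.65] [ -2.07   0.76 127.79] 27.61
-0.15 125.4 [-10.27   7.94  16.66] [ -2.07   0.73 127.57] 27.86
-0.24 125.05 [-9.54  7.7  16.97] [ -2.07   0.59 127.12] 28.11
-0.37 124.7 [-9.53  8.08 17.12] [ -2.08   0.43 126.79] 28.36
-0.44 124.35 [-8.12  7.24 16.46] [ -2.11   0.22 126.28] 28.61
-0.64 124.0 [-7.96  6.87 14.53] [ -2.09  -0.07 125.72] 28.86
-0.91 123.65 [-5.14  3.6  10.49] [ -2.17  -0.97 124.82] 29.11
slip?
```

The bolt slipped: y moved on, and both the push and the down-force dropped. I'll keep the height and slide it home gently under a force limit.

Run:
```python
from h import *
np.set_printoptions(precision=2,suppress=True)
f0=np.load("f0.npy");x,y,z=np.load("cmd.npy")
hi=0
for i in range(40):
    y-=0.7
    manip.line_to(W(x,y,z),rate=9)
    f=FB()-f0;p=toB(manip.current_ee_pos())
    print(round(y,2),round(z,2),f,p,round(manip.current_time_s(),2))
    if abs(f[1])>12: print("lim");break
np.save("cmd.npy",[x,y,z])
```

```text
-1.61 123.65 [-5.76  3.32  9.53] [ -2.16  -1.82 124.76] 29.36
-2.31 123.65 [-6.36  3.08  9.87] [ -2.12  -2.6  124.82] 29.61
-3.01 123.65 [-6.71  3.63 10.25] [ -2.15  -3.29 124.77] 29.86
-3.71 123.65 [-5.23  2.87 10.03] [ -2.13  -3.99 124.79] 30.11
-4.41 123.65 [-6.62  2.8   9.28] [ -2.14  -4.71 124.77] 30.36
-5.11 123.65 [-6.4   3.16  8.82] [ -2.13  -5.38 124.77] 30.61
-5.81 123.65 [-5.7   3.09  9.26] [ -2.14  -6.1  124.76] 30.86
-6.51 123.65 [-6.32  3.1   8.33] [ -2.12  -6.78 124.78] 31.11
-7.21 123.65 [-6.16  3.19  9.57] [ -2.14  -7.49 124.74] 31.36
-7.91 123.65 [-5.15  2.67 10.18] [ -2.11  -8.22 124.77] 31.61
-8.61 123.65 [-6.02  3.58  9.91] [ -2.11  -8.9  124.77] 31.86
-9.31 123.65 [-6.3   2.77  8.54] [ -2.12  -9.58 124.74] 32.11
-10.01 123.65 [-4.77  3.97  9.87] [ -2.14 -10.29 124.74] 32.36
-10.71 123.65 [-5.71  3.58 10.06] [ -2.13 -10.97 124.73] 32.61
-11.41 123.65 [-5.55  2.91  9.58] [ -2.1  -11.71 124.76] 32.86
-12.11 123.65 [-5.55  2.53  9.5 ] [ -2.15 -12.42 124.72] 33.11
-12.81 123.65 [-5.44  2.66  8.78] [ -2.11 -13.12 124.75] 33.36
-13.51 123.65 [-5.72  1.73  9.92] [ -2.1 
[... 459 characters left out ...]
.36
-19.11 123.65 [-5.32  3.81  9.43] [ -2.1  -19.41 124.7 ] 35.61
-19.81 123.65 [-6.01  2.06  8.29] [ -2.09 -20.11 124.71] 35.86
-20.51 123.65 [-4.5   3.82  8.05] [ -2.08 -20.83 124.72] 36.11
-21.21 123.65 [-5.67  3.32  7.86] [ -2.09 -21.52 124.72] 36.36
-21.91 123.65 [-4.6   3.44  9.36] [ -2.06 -22.21 124.74] 36.61
-22.61 123.65 [-5.01  2.34  8.29] [ -2.08 -22.92 124.7 ] 36.86
-23.31 123.65 [-4.78  2.84  9.26] [ -2.08 -23.6  124.68] 37.11
-24.01 123.65 [-4.68  5.34  7.27] [ -2.09 -23.69 124.56] 37.36
-24.71 123.65 [-4.01  8.07  7.82] [ -2.11 -23.81 124.4 ] 37.61
-25.41 123.65 [-2.71 10.25  6.71] [ -2.12 -23.96 124.29] 37.86
-26.11 123.65 [-3.43 12.77  8.  ] [ -2.13 -24.04 124.13] 38.11
lim
```

The bolt stopped hard 24 mm past the keeper face, its full travel. I'll relax the push, release, back off and look.

Run:
```python
from h import *
np.set_printoptions(precision=2,suppress=True)
f0=np.load("f0.npy")
manip.line_to(W(-2.1,-24.2,124.6),rate=8)
print(FB()-f0,toB(manip.current_ee_pos()))
manip.move_gripper(40);manip.wait(.1)
print(FB()-f0,toB(manip.current_ee_pos()),manip.current_grip_width())
p=manip.current_ee_pos()
manip.line_to(p+[0,0,80],rate=100)
manip.reach(W(-200,0,230),qd)
for n in("scene","top"): cv2.imwrite(f"pics/{n}5.png",manip.capture(n))
print(manip.current_time_s())
a=cv2.imread("pics/top5.png")[140:245,260:395];cv2.imwrite("pics/t5z.png",cv2.resize(a,None,fx=5.5,fy=5.5,interpolation=cv2.INTER_CUBIC))
a=cv2.imread("pics/scene5.png")[165:285,265:385];cv2.imwrite("pics/s5z.png",cv2.resize(a,None,fx=5,fy=5,interpolation=cv2.INTER_CUBIC))
```

```text
[-3.94  5.72  6.07] [ -2.1  -23.67 125.11]
[ 0.02 -0.27 -0.99] [ -2.12 -24.23 124.56] 39.96063990930754
41.1167
```

View pics/t5z.png

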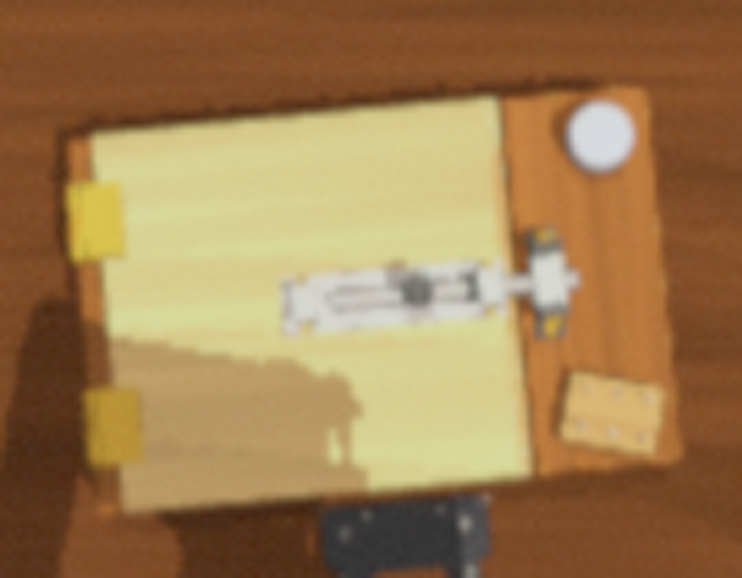

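View pics/s5z.png

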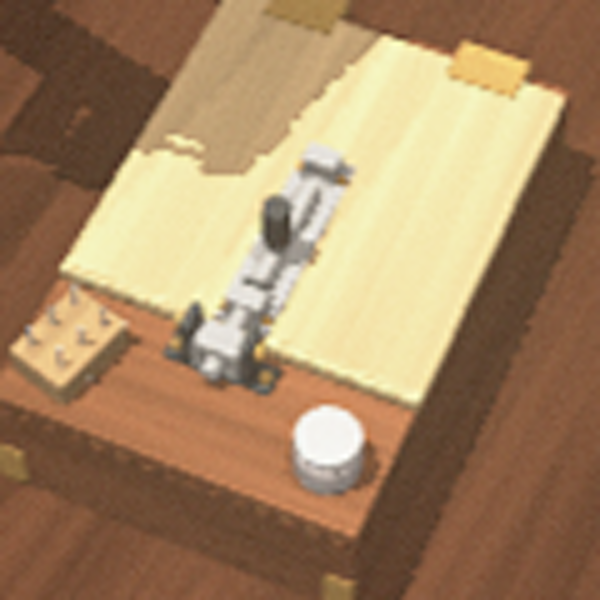

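View pics/scene5.png

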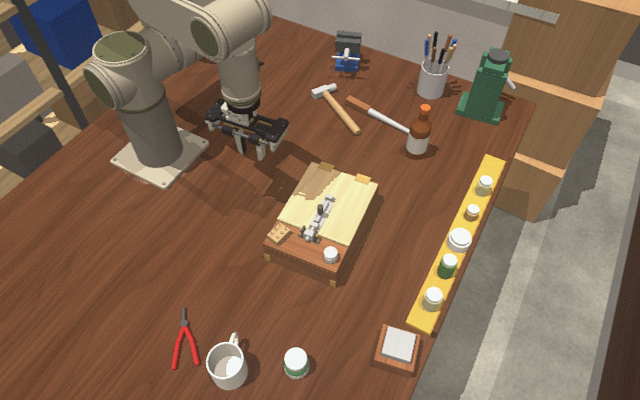

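The tip shows about 8 mm beyond the striker, at (572,281) in the top zoom, and all bystanders are where they were. I'll check the travel numerically before handing in.

Run:
```python
from h import *
np.set_printoptions(precision=1,suppress=True)
T=lambda u,v:((u+.5)/5.5-.5+260,(v+.5)/5.5-.5+140)
S=lambda u,v:((u+.5)/5-.5+265,(v+.5)/5-.5+165)
def blob(n,c):
    im=cv2.imread(n);g=im.max(2);x,y=np.array(c).astype(int)
    s=g[y-6:y+7,x-6:x+7].astype(float);w=np.clip(165-s,0,None)
    k,lab=cv2.connectedComponents((w>0).astype(np.uint8));w*=lab==lab[6,6]
    yy,xx=np.mgrid[-6:7,-6:7];return x+(w*xx).sum()/w.sum(),y+(w*yy).sum()/w.sum()
a=blob("pics/top3.png",T(348,294));b=blob("pics/top5.png",T(416,290));print(a,b)
print(toB(plane("top",a,130)),toB(plane("top",b,124)))
print("tip",toB(plane("top",T(579,281),100)),"plate far/near faces",toB(plane("top",T(568,281),115)),toB(plane("top",T(530,281),115)))
d=cv2.absdiff(cv2.imread("pics/scene3.png"),cv2.imread("pics/scene5.png")).max(2)>60
n,l,st,_=cv2.connectedComponentsWithStats(d.astype(np.uint8));print(st[1:][st[1:,4]>6])
```

```text
(np.float64(322.3897529734675), np.float64(193.34675205855444)) (np.float64(335.1816425120773), np.float64(192.4830917874396))
[ -0.8  15.6 130. ] [ -1.1 -20.6 124. ]
tip [  -1.5 -106.6  100. ] plate far/near faces [ -2.  -99.5 115. ] [ -0.4 -80.  115. ]
[[161   0  78  25 636]
 [248   0  10   7  13]
 [255   0   7   8  18]
 [262   0   5   6  11]
 [267  12   4  14  25]
 [261  14   3   7   8]
 [212  17  12  15  31]
 [206  21  12  13  30]
 [198  27  17   9  37]
 [237  27   9   7  18]
 [231  33   6   5  12]
 [228  35   3   5   7]
 [224  37   5  17  32]
 [201  57   8   6  18]
 [264  71   4   4  11]
 [221  89   7   9  26]
 [221  99  40  34 429]
 [258 106   7  10  43]
 [257 117  31  10 144]
 [205 120   7   7  23]
 [278 127  15  16  84]
 [213 129   4   9  23]
 [265 128   6   3   7]
 [238 133  10   4  14]
 [234 135   6  17  27]
 [241 137  13  20  60]
 [259 138   9   6  24]
 [269 142   7   7  30]
 [256 146   9  14  59]
 [266 148   4   2   7]
 [274 150   7   9  32]
 [263 154   5  13  41]
 [323 190   9  15  70]
 [277 195  25  33 100]
 [330 201   5   5  15]
 [317 204   7  11  47]
 [321 214   8   5  16]
 [314 221   6   2   8]
 [314 224   4   3   8]
 [309 226  11   5  22]
 [353 231   3   6   8]
 [318 233  33  13  87]]
```

Run:
```python
from plant import manip
manip.finish_job(); print(manip.current_time_s())
```

```text
the job is handed in; nothing more can be done
the job is handed in; nothing more can be done
```

The gold-filings box is shut and its bolt is home through the keeper. I handed the job in at about 41 s of the 72 s allowed.

- **Lid:** I lowered it slowly along its arc with closed fingertips until it rode on the seal.
- **Bolt:** I gripped the knob and slid the bolt with about 3 N until its tip met the plate, where the push peaked at 11 N. I then bore down in 0.35 mm steps with a push of about 8 N. It slipped in after the lid had dropped about 6 mm at the knob; the most down-force read was about 17 N. It slid on at about 3 N to a firm stop, where the push reached 12.8 N before I relaxed it and let go.

**Last checks:**
- **Bolt home:** the knob's blob moved 36 mm in the top view. About 2 mm of that is lid tilt, which leaves 34–35 mm against the 36 mm nominal, within the picture's accuracy. The tip stands about 7–8 mm beyond the plate, where 8 mm is nominal. The firm stop fits full travel.
- **Touching nothing:** the wrist force went back to zero on release, and the arm stands clear.
- **Bystanders:** those I looked at in the final pictures appear unmoved. A difference of the before and after scene views showed only changes around the arm, its shadow, the lid and the bolt.
- **One disagreement:** my camera estimate of the knob's sideways position was 1.8 mm off when I gripped it. That gave about 9 N of side force, which I reduced by recentring. Side force grew again to about 10 N while I bore down.

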